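# Close the stocked fittings drawers

### The arm

A 7-joint arm with a two-finger parallel gripper is mounted at the origin on the work surface. World frame = base frame: x ahead of the robot, y to its left, z up, the work surface at z = 0. Lengths are in m, angles in rad, forces in N, time in s.
With the tool pointing down it reaches from about 0.4 to 0.925 m from the base axis. Payload 5.6 kg.
Tool frame: the origin (TCP) lies at the very end of the fingers, on their centre line; the grasp point (between the pads) lies manip.grip_point_offset behind it (manip.grip_point_offset is the distance from the TCP to the grasp point, in m); z points along the fingers, y is the line along which they close (so a half turn about z gives the same grasp; the last joint's range is limited). The gripper opens to 85 mm and grips with 20 to 120 N. Pads are 22 mm wide; open, the fingers measure 114 mm over their backs; the gripper's body (76 mm by 85 mm) begins 54 mm behind the grasp point. The pads swing forward as they close: fully open they stand 13 mm farther back than shut.
Start: joints at [1.28, 0.468, -0.012, 1.603, 0.006, 1.071, -0.056], TCP at [0.159, -0.63, 0.21] pointing down, gripper open.
Joint ranges: [-2.53, 2.53], [-0.31, 2.02], [-1.57, 1.55], [0.28, 2.44], [-1.29, 4.43], [0.15, 1.84], [-2.92, 2.92]. Speed limits (rad/s): [2.57, 2.57, 3.14, 3.14, 3.14, 3.14, 3.14].

### API

Orientations are given as a unit quaternion [x, y, z, w].
In Python, from plant import monitor, capture, sign_off, manip gives the robot as it stands.
- The arm moves only by the tool arm_command, never from a script. Its argument "targets" is one flat list of numbers, 7 for each row, row after row: the turn, a rotation vector about the tool's x, y, z in rad, then the shift along the tool's x, y, z in cm, then the finger opening in cm, from 0 to 8.54. In form: [ax, ay, az, x, y, z, fingers, ax, ay, az, x, y, z, fingers, ...]. A call has exactly 8 rows; each row is the pose to reach, as a shift and turn from the pose commanded when the call began, along the tool's axes at that moment; what a row does not reach only later rows make up. A row lasts 1/10 s, in which the tool goes at most 50 mm and 8.59 degrees, less where a joint would pass 70% of its speed; a pose out of reach is approached as far as the arm can. A call with a gripper value outside its range is refused whole. The fingers move at their own pace and stop on an object; "newtons" is the grip in N (left out, the last holds). Time passes only in rows, so rows that repeat a pose let the fingers close, or fill a call up. It gives the time, the measured TCP pose, the force, the opening and the grip force at its end, in the units of the state.
- monitor.get_state(): the state, without advancing time (a new reading comes with each control period).
- capture(name): name is "scene" or "top" or "wrist"; returns a dict with "pixels" (480x640x3 uint8, red, green, blue), "range_z" (480x640 float32, m along the optical axis (not along the pixel's ray), 0 where there is no reading), "vertical_fov" (degrees; the focal length in pixels is half the picture's height over the tangent of half this angle, whatever the lens; pixels are square), "cx", "cy" (the principal point, pixels), "extrinsics" (4x4, takes a point from world to camera coordinates). Camera axes: x right, y up, looking along -z (the intrinsics and any distortion apply to the point x, -y, -z); pixel columns grow to the right and rows downward; lengths in m; the calibration is good to about 2 mm. A picture is of the moment at which its call begins.
- sign_off(): hands the job in; it is judged then, once.
The state is a dict: "t": time; "qpos": joint angles; "dq": joint speeds; "joint_efforts": joint torques, N m; "ee_pos": TCP position; "eef_rot": TCP orientation; "contact_force": force on the tool from outside, world axes, zero at the start; "ft_torque": the same for the moment, N m; "width": finger opening in m; "finger_force": force on a finger pad.
Only numpy, scipy, OpenCV 4.12 (cv2) and the standard library are available. Lean on these libraries where they do the work, as an engineer would, in place of code of your own. Each camera call takes 0.05 s, during which the arm holds its last target. There are 200 camera calls.

### The job

Three blue drawers stand open on the fittings bench. With the fingertips, gently push the two drawers that hold brass fittings fully shut without slamming them, and leave the empty drawer open just as it stands. Do not move, knock over or pick up any of the loose fittings and other things lying about.

Things in the scene. Friction and masses are not known exactly. Their poses are not given: they have to be found in the camera images.
- plate: Dark steel base plate fixed on the bench, 8 mm thick, 400 x 620 mm, carrying the three drawer units side by side about 210 mm apart. Its +x axis points away from the robot (turned up to about 9 deg). Origin: underside, 70 mm behind the plate's middle.
- drawer_long (a joint): Opening of the drawer filled with upright brass nipples, in m: 0 = fully shut (front panel against the housing), grows as it comes out towards the robot, at most 0.14; starts 0.055 to 0.105. It slides with about 2 N of friction plus slight damping (4 N per m/s), stays where it is left and has no catch or spring; its mass is about 0.7 kg.
- front_long (a point): Centre of the outer face of the front panel of the drawer filled with upright brass nipples; moves with it; 46 mm above the bench. +x = closing direction (into the unit), y along the panel, z up. Panel flat, 108 mm wide, 12 to 81 mm above the bench, with a blank white card; only at its foot a 60 mm wide lip sticks out 10 mm towards the robot, its top 18 mm above the bench.
- unit_long: Fixed blue sheet-steel housing of the drawer filled with upright brass nipples: 220 mm deep, 110 mm wide, its top 83 mm above the bench. Origin: centre of its underside, 8 mm above the bench; its open front lies 110 mm towards -x. Which of the three places it has varies.
- drawer_short (a joint): Opening of the drawer filled with lying brass tees and elbows, in m: 0 = fully shut (front panel against the housing), grows as it comes out towards the robot, at most 0.14; starts 0.055 to 0.105. It slides with about 2 N of friction plus slight damping (4 N per m/s), stays where it is left and has no catch or spring; its mass is about 0.7 kg.
- front_short (a point): Centre of the outer face of the front panel of the drawer filled with lying brass tees and elbows; moves with it; 46 mm above the bench. +x = closing direction (into the unit), y along the panel, z up. Panel flat, 108 mm wide, 12 to 81 mm above the bench, with a blank white card; only at its foot a 60 mm wide lip sticks out 10 mm towards the robot, its top 18 mm above the bench.
- unit_short: Fixed blue sheet-steel housing of the drawer filled with lying brass tees and elbows: 220 mm deep, 110 mm wide, its top 83 mm above the bench. Origin: centre of its underside, 8 mm above the bench; its open front lies 110 mm towards -x. Which of the three places it has varies.
- drawer_bare (a joint): Opening of the EMPTY drawer, in m: 0 = fully shut (front panel against the housing), grows as it comes out towards the robot, at most 0.14; starts 0.055 to 0.105. It slides with about 2 N of friction plus slight damping (4 N per m/s), stays where it is left and has no catch or spring; its mass is about 0.7 kg.
- front_bare (a point): Centre of the outer face of the front panel of the EMPTY drawer; moves with it; 46 mm above the bench. +x = closing direction (into the unit), y along the panel, z up. Panel flat, 108 mm wide, 12 to 81 mm above the bench, with a blank white card; only at its foot a 60 mm wide lip sticks out 10 mm towards the robot, its top 18 mm above the bench.
- unit_bare: Fixed blue sheet-steel housing of the EMPTY drawer: 220 mm deep, 110 mm wide, its top 83 mm above the bench. Origin: centre of its underside, 8 mm above the bench; its open front lies 110 mm towards -x. Which of the three places it has varies.
- nipple: Loose brass hex nipple standing upright, 28 mm diameter, 50 mm tall, on the base plate in front of a gap between two units; leave alone. Origin: centre of its underside.
- tee: Loose brass tee lying down, 46 x 39 mm, 22 mm high, on the base plate in front of the other gap between two units; leave alone. Origin: underside below the crossing of its pipes.
- elbow: Loose brass elbow lying down, 43 x 43 mm, 22 mm high, on the base plate between two units; leave alone. Origin: underside of its corner.
- coupling: Loose brass pipe coupling (short tube) standing upright, 36 mm diameter, 36 mm tall, on the base plate between two units; leave alone. Origin: centre of its underside.
- tin: Loose tin with a paper band standing on the bench at the right, 60 mm diameter, 85 mm tall; leave alone. Origin: centre of its underside.
- wrench: Loose steel wrench lying flat on the bench at the left, under 200 mm long; leave alone. Origin: its underside, near the middle.
- cap: Loose blue plastic pipe cap, open side up, on the bench at the right, 54 mm diameter, 30 mm tall; leave alone. Origin: centre of its underside.

How it is judged:
At the end, for the whole second after the job is handed in: Both drawers with fittings are within 4 mm of fully shut and at rest; the empty drawer is within 10 mm of where it stood and at rest; every loose thing is within 15 mm of where it lay, and the standing ones (nipple, coupling, tin) are still upright (within 0.3 rad) (value of joint each of drawer_long, drawer_short below 0.004 m and velocity of joint drawer_long between -0.01 and 0.01 m/s and velocity of joint drawer_short between -0.01 and 0.01 m/s and velocity of joint drawer_bare between -0.01 and 0.01 m/s and distance of front_bare from where it was at the start of the episode below 0.01 m and distance of each of nipple, tee, elbow, coupling, tin, wrench, cap from where it was at the start of the episode below 0.015 m and angle between each of nipple, coupling, tin's own z axis and vertical below 0.3 rad); the robot touches nothing.
It fails at once if a drawer is slammed (closing faster than 0.5 m/s) (velocity of joint any of drawer_long, drawer_short, drawer_bare below -0.5 m/s).
It fails at once if the empty drawer is pushed or pulled by more than 10 mm (distance of front_bare from where it was at the start of the episode above 0.01 m).
It fails at once if a loose thing is lifted, carried or shifted by more than 15 mm (distance of any of nipple, tee, elbow, coupling, tin, wrench, cap from where it was at the start of the episode above 0.015 m).
It fails at once if a standing nipple, coupling or tin is tipped over (angle between any of nipple, coupling, tin's own z axis and vertical above 0.3 rad).
It also fails if it takes over 40 s, if anything falls off the work surface, if the arm or the gripper's body presses on something with over 40 N, if the wrist force passes 120 N, or if a joint passes its speed limit or range.

## Working session

There is one attempt and no reset: what is moved stays moved. The work goes in short steps, Python scripts to look and compute and a tool call to move; the robot and the scene stay as the last step left them, time stands still between calls to the robot, and variables do not carry over. Pictures are saved under pics/ and viewed, at most 10 in all, crops included, and the job is handed in when it is done.

Besides the shell and the picture viewer there is one more tool, called after ">>>" by a JSON object that holds its "name" and its "arguments", one argument or row to a line. arm_command: Moves the arm, as the interface text tells. Its arguments: {"type":"object","properties":{"targets":{"type":"array"},"newtons":{"type":"number"}},"required":["targets"]}

```bash
mkdir -p pics; python3 - <<'E'
from plant import monitor, capture, manip
import cv2, numpy as np
s=monitor.get_state(); print({k:np.round(v,3).tolist() for k,v in s.items()}, manip.grip_point_offset)
for n in ("top","scene"):
    c=capture(n); cv2.imwrite(f"pics/{n}0.png",c["pixels"][:,:,::-1]); np.savez(f"{n}0.npz",**c)
    print(n,c["vertical_fov"],c["cx"],c["cy"],np.round(c["extrinsics"],4).tolist(),(c["range_z"]>0).mean())
E
```

```text
{'t': 0.0, 'qpos': [1.28, 0.468, -0.012, 1.604, 0.006, 1.071, -0.056], 'dq': [0.001, 0.0, 0.0, -0.0, -0.002, 0.0, -0.001], 'joint_efforts': [-0.0, -53.238, 0.021, -25.13, 0.011, 0.008, 0.0], 'ee_pos': [0.159, -0.63, 0.209], 'eef_rot': [0.992, 0.124, -0.0, -0.001], 'contact_force': [0.758, 0.442, -0.285], 'ft_torque': [-0.031, 0.013, 0.007], 'finger_force': 0.0, 'width': 0.085} 0.0187
top 54.85530406613766 321.94804949521694 240.8841372386304 [[0.0194, -0.9998, -0.0007, -0.0284], [0.9938, 0.0192, 0.1093, -0.6011], [-0.1093, -0.0028, 0.994, -1.1478], [0.0, 0.0, 0.0, 1.0]] 0.9957584635416666
scene 54.725507739646304 315.5062409212494 245.83594291123964 [[-0.6225, 0.7826, -0.0024, 0.3673], [-0.67, -0.5314, 0.5184, 0.3663], [0.4044, 0.3243, 0.8552, -1.3002], [0.0, 0.0, 0.0, 1.0]] 0.9959407552083334
```

View pics/top0.png

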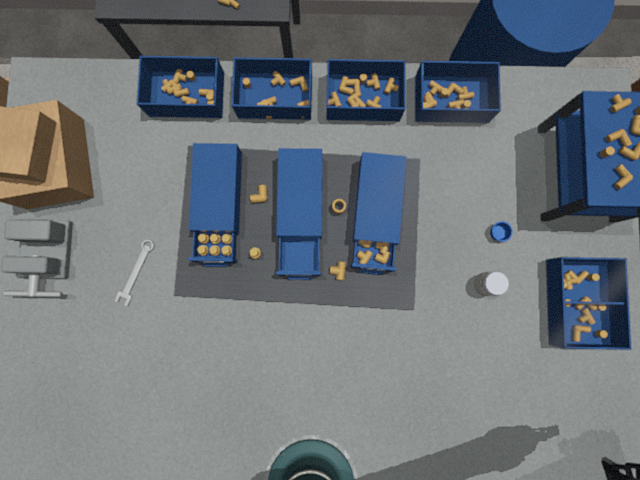

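View pics/scene0.png

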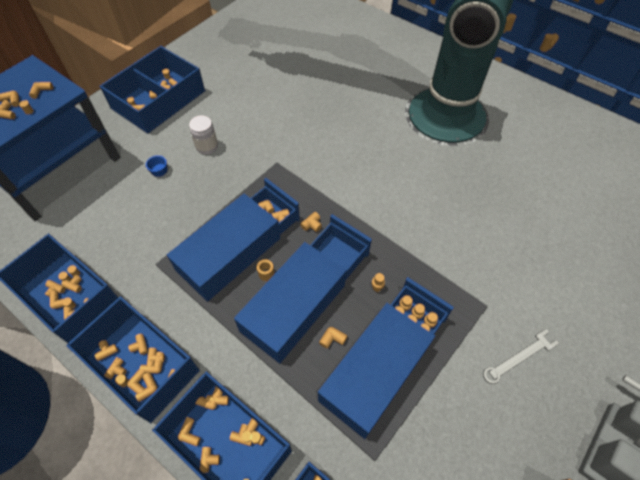

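The top view shows the nipple drawer at left (front near px 213,264), the empty one in the middle (298,275) and the tee/elbow one at right (373,270). The loose nipple is at (255,253) and the loose tee at (339,271), both in the gaps. The scene view agrees, with card fronts facing the robot.

```bash
cat > h.py <<'E'
import numpy as np, cv2
def cloud(c):
    f=240/np.tan(np.radians(float(c["vertical_fov"]))/2); v,u=np.mgrid[:480,:640]; d=c["range_z"]
    p=np.stack([(u-c["cx"])/f*d,-(v-c["cy"])/f*d,-d],-1); E=c["extrinsics"]
    return (p-E[:3,3])@E[:3,:3]
E
python3 - <<'E'
from h import *
c=np.load("top0.npz"); P=cloud(c); hsv=cv2.cvtColor(c["pixels"],cv2.COLOR_RGB2HSV)
roi=np.zeros((480,640),bool); roi[130:310,170:430]=1
blue=(hsv[...,0]>100)&(hsv[...,0]<125)&(hsv[...,1]>120)&roi
top=blue&(abs(P[...,2]-.083)<.008)
print("table z",np.median(P[330:400,200:400,2]))
n,L,st,ce=cv2.connectedComponentsWithStats(top.astype(np.uint8))
for i in range(1,n):
    if st[i,4]<800: continue
    q=P[L==i][:,:2]; (cc,sz,a)=cv2.minAreaRect(q.astype(np.float32)); print("unit",st[i],cc,sz,a,np.median(P[L==i][:,2]))
    print(np.round(cv2.boxPoints((cc,sz,a)),3).tolist())
for nm,(a,b) in dict(L=(185,245),M=(270,328),R=(345,412)).items():
    m=np.zeros_like(roi); m[225:290,a:b]=1; q=P[m&blue&(P[...,2]>.068)&(P[...,2]<.092)]
    # front panel: lowest x per y bins
    ys=np.arange(q[:,1].min(),q[:,1].max(),.01)
    f=[(round(y+.005,3),round(float(q[(q[:,1]>=y)&(q[:,1]<y+.01),0].min()),3)) for y in ys if ((q[:,1]>=y)&(q[:,1]<y+.01)).any()]
    print(nm,[(float(x),z) for x,z in f])
brass=(hsv[...,0]>10)&(hsv[...,0]<25)&(hsv[...,1]>120)&roi
n,L,st,ce=cv2.connectedComponentsWithStats(brass.astype(np.uint8))
for i in range(1,n):
    if st[i,4]>25: print("brass",ce[i].round(),np.round(np.median(P[L==i],0),3))
pl=roi&(abs(P[...,2]-.008)<.006)&(c["pixels"].max(-1)<90)&~blue
print("plate",cv2.minAreaRect(P[pl][:,:2].astype(np.float32)))
for u,v in((494,284),(500,231),(126,295)): print(np.round(P[v,u],3))
E
```

```text
table z 0.0008463488898149474
unit [ 189  144   48   87 3785] (0.7273938655853271, 0.2565450072288513) (0.2179979383945465, 0.10961820185184479) 0.12343816459178925 0.08353159550109561
[[0.6179999709129333, 0.3109999895095825], [0.6190000176429749, 0.20200000703334808], [0.8370000123977661, 0.20200000703334808], [0.8360000252723694, 0.31200000643730164]]
unit [ 276  149   46   87 3804] (0.717903733253479, 0.042779818177223206) (0.21761439740657806, 0.10971244424581528) 0.5676722526550293 0.08366788580491705
[[0.609000027179718, 0.09700000286102295], [0.6100000143051147, -0.013000000268220901], [0.8270000219345093, -0.010999999940395355], [0.8259999752044678, 0.0989999994635582]]
unit [ 354  153   52   90 3840] (0.7084218859672546, -0.1569252610206604) (0.11037305742502213, 0.2180708348751068) 85.48169708251953 0.08362012354556596
[[0.5950000286102295, -0.2029999941587448], [0.8130000233650208, -0.22100000083446503], [0.8209999799728394, -0.10999999940395355], [0.6039999723434448, -0.09300000220537186]]
L [(0.207, 0.545), (0.217, 0.545), (0.227, 0.544), (0.237, 0.544), (0.247, 0.544),
[... 425 characters left out ...]
.535), (-0.111, 0.536), (-0.101, 0.536), (-0.091, 0.537)]
brass [259. 195.] [0.715 0.147 0.028]
brass [204. 239.] [0.6   0.28  0.039]
brass [217. 239.] [0.599 0.25  0.04 ]
brass [228. 239.] [0.596 0.221 0.039]
brass [365. 244.] [ 0.597 -0.127  0.035]
brass [382. 251.] [ 0.579 -0.17   0.035]
brass [204. 251.] [0.57  0.28  0.039]
brass [216. 251.] [0.567 0.249 0.039]
brass [228. 251.] [0.568 0.219 0.039]
brass [256. 255.] [0.562 0.149 0.039]
brass [364. 256.] [ 0.565 -0.122  0.034]
brass [338. 271.] [ 0.524 -0.059  0.028]
plate ((0.64071124792099, 0.05639645457267761), (0.5951492786407471, 0.3940820097923279), 87.73419952392578)
[ 0.499 -0.434  0.085]
[ 0.64  -0.483  0.005]
[0.454 0.483 0.014]
```

>>> {"name": "arm_command", "arguments": {
  "targets": [0, 0, 0.04, 2, -2, 0, 0, 0, 0, 0.08, 5, -5, 0, 0, 0, 0, 0.12, 8, -8, 0, 0, 0, 0, 0.16, 11, -11, 0, 0, 0, 0, 0.2, 14, -14, 0, 0, 0, 0, 0.25, 17, -17, 0, 0, 0, 0, 0.3, 20, -20, 0, 0, 0, 0, 0.33, 22, -22.5, 0, 0],
  "newtons": 20
}}

```text
t: 0.9
ee_pos: [0.3188, -0.3555, 0.2098]
eef_rot: [0.999, -0.041, 0.0, -0.0]
contact_force: [0.4, -0.1, 0.1]
width: 0.0002
finger_force: 0.0
```

```bash
cat > to.py <<'E'
import sys, numpy as np
from plant import monitor
from scipy.spatial.transform import Rotation as R
s=monitor.get_state(); r=R.from_quat(s["eef_rot"]); p=np.array(s["ee_pos"])
print("t",s["t"],"p",p.round(4),"xaxis",r.as_matrix()[:,0].round(4),"z",r.as_matrix()[:,2].round(3),"F",np.round(s["contact_force"],2),"w",s["width"])
a=list(map(float,sys.argv[1:]))
for i in range(0,len(a),3): print("cm in tool:",(r.inv().apply(np.array(a[i:i+3])-p)*100).round(2))
E
python3 to.py 0.47 -0.145 0.21 0.47 -0.145 0.05
```

```text
t 0.9 p [ 0.3188 -0.3555  0.2098] xaxis [ 9.967e-01 -8.140e-02  1.000e-04] z [ 0.     0.001 -1.   ] F [ 0.41 -0.12  0.08] w 0.0002311215635824944
cm in tool: [ 13.35 -22.21  -0.  ]
cm in tool: [ 13.35 -22.2   16.  ]
```

>>> {"name": "arm_command", "arguments": {
  "targets": [0, 0, 0, 2, -3.5, 0, 0, 0, 0, 0, 4.2, -7, 0, 0, 0, 0, 0, 6.5, -11, 0, 0, 0, 0, 0, 9, -15, 0, 0, 0, 0, 0, 11.3, -19, 0, 0, 0, 0, 0, 13.3, -22.2, 3, 0, 0, 0, 0, 13.3, -22.2, 7, 0, 0, 0, 0, 13.3, -22.2, 11, 0]
}}

```text
t: 1.7
ee_pos: [0.4692, -0.1464, 0.099]
eef_rot: [0.999, -0.04, 0.001, 0.0]
contact_force: [0.7, -0.2, -0.3]
width: 0.0002
finger_force: 0.0
```

```bash
python3 to.py 0.47 -0.145 0.05; python3 - <<'E'
from plant import capture
import cv2
c=capture("scene"); cv2.imwrite("pics/s1.png",c["pixels"][:,:,::-1])
E
```

```text
t 1.7 p [ 0.4692 -0.1464  0.099 ] xaxis [ 0.9969 -0.0791  0.0016] z [ 0.002 -0.    -1.   ] F [ 0.68 -0.2  -0.26] w 0.00022506666796322762
cm in tool: [ 0.06 -0.14  4.9 ]
```

View pics/s1.png

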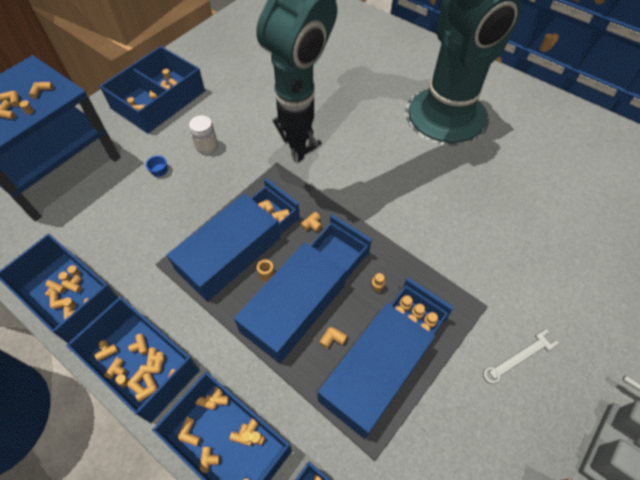

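The fingers are at about (300,155), ahead of the right-hand drawer, and nothing has moved.

>>> {"name": "arm_command", "arguments": {
  "targets": [0, 0, 0, 0, 0, 2.5, 0, 0, 0, 0, 0, 0, 4.9, 0, 0, 0, 0, 0.5, 0, 4.9, 0, 0, 0, 0, 1.5, 0, 4.9, 0, 0, 0, 0, 2.5, 0, 4.9, 0, 0, 0, 0, 3.3, 0, 4.9, 0, 0, 0, 0, 4, 0, 4.9, 0, 0, 0, 0, 4.7, 0, 4.9, 0]
}}

```text
t: 2.55
ee_pos: [0.5161, -0.1518, 0.0515]
eef_rot: [0.999, -0.041, 0.0, 0.0]
contact_force: [0.0, -0.5, 0.1]
width: -0.0003
finger_force: 0.0
```

>>> {"name": "arm_command", "arguments": {
  "targets": [0, 0, 0, 0.7, 0, 0, 0, 0, 0, 0, 1.4, 0, 0, 0, 0, 0, 0, 2.1, 0, 0, 0, 0, 0, 0, 2.9, 0, 0, 0, 0, 0, 0, 3.7, 0, 0, 0, 0, 0, 0, 4.5, 0, 0, 0, 0, 0, 0, 5, 0, 0, 0, 0, 0, 0, 5.2, 0, 0, 0]
}}

```text
t: 3.35
ee_pos: [0.5676, -0.1559, 0.0508]
eef_rot: [0.999, -0.041, 0.0, -0.0]
contact_force: [-2.8, 0.4, 1.1]
width: 0.0
finger_force: 1.0
```

```bash
python3 to.py 0.5995 -0.155 0.05
```

```text
t 3.35 p [ 0.5676 -0.1559  0.0508] xaxis [ 9.966e-01 -8.200e-02  1.000e-04] z [ 0.  0. -1.] F [-2.76  0.43  1.07] w 1.8366180053465667e-05
cm in tool: [ 3.18 -0.35  0.08]
```

>>> {"name": "arm_command", "arguments": {
  "targets": [0, 0, 0, 0.3, 0, 0, 0, 0, 0, 0, 0.6, 0, 0, 0, 0, 0, 0, 0.8, 0, 0, 0, 0, 0, 0, 0.9, 0, 0, 0, 0, 0, 0, 1, 0, 0, 0, 0, 0, 0, 1.1, 0, 0, 0, 0, 0, 0, 1.2, 0, 0, 0, 0, 0, 0, 1.2, 0, 0, 0]
}}

```text
t: 4.15
ee_pos: [0.5791, -0.1569, 0.0509]
eef_rot: [0.999, -0.041, 0.0, -0.0]
contact_force: [-1.6, 0.0, -1.6]
width: 0.0
finger_force: 0.8
```

>>> {"name": "arm_command", "arguments": {
  "targets": [0, 0, 0, 0.1, 0, 0, 0, 0, 0, 0, 0.2, 0, 0, 0, 0, 0, 0, 0.3, 0, 0, 0, 0, 0, 0, 0.4, 0, 0, 0, 0, 0, 0, 0.5, 0, 0, 0, 0, 0, 0, 0.6, 0, 0, 0, 0, 0, 0, 0.6, 0, 0, 0, 0, 0, 0, 0.6, 0, 0, 0]
}}

```text
t: 4.95
ee_pos: [0.5795, -0.1569, 0.0507]
eef_rot: [0.999, -0.041, -0.006, -0.0]
contact_force: [-15.9, 2.2, 11.8]
width: 0.0
finger_force: 8.2
```

Force rises to 16 N with no more motion, so the short drawer is shut. Next I back off, lift, and cross over to the nipple drawer.

>>> {"name": "arm_command", "arguments": {
  "targets": [0, 0, 0, -1, 0, 0, 0, 0, 0, 0, -4, 0, 0, 0, 0, 0, 0, -8, 0, 0, 0, 0, 0, 0, -11, 0, -1, 0, 0, 0, 0, -11, 0, -5, 0, 0, 0, 0, -11, 0, -9, 0, 0, 0, 0, -11, 0, -12, 0, 0, 0, -0.085, -11, -3, -12, 0]
}}

```text
t: 5.75
ee_pos: [0.4818, -0.1229, 0.1761]
eef_rot: [1.0, -0.001, 0.006, 0.003]
contact_force: [0.7, 0.6, -0.3]
width: -0.0001
finger_force: 0.0
```

```bash
python3 to.py 0.475 0.257 0.17 0.475 0.257 0.05
```

```text
t 5.75 p [ 0.4818 -0.1229  0.1761] xaxis [ 0.9999 -0.0026  0.0119] z [ 0.012 -0.005 -1.   ] F [ 0.75  0.61 -0.34] w -8.95733429327187e-05
cm in tool: [ -0.79 -37.99   0.4 ]
cm in tool: [ -0.93 -38.05  12.4 ]
```

>>> {"name": "arm_command", "arguments": {
  "targets": [0, 0, 0, 0, -3.5, 0, 0, 0, 0, 0, 0, -8, 0, 0, 0, 0, 0, 0, -12.5, 0, 0, 0, 0, 0, -0.5, -17, 0, 0, 0, 0, 0, -0.5, -21.5, 0, 0, 0, 0, 0, -0.8, -26, 0, 0, 0, 0, 0, -0.8, -30.5, 0, 0, 0, 0, 0, -0.8, -35, 0, 0]
}}

```text
t: 6.55
ee_pos: [0.4697, 0.2339, 0.1718]
eef_rot: [1.0, 0.001, 0.002, -0.001]
contact_force: [0.5, 0.3, 0.6]
width: 0.0
finger_force: 0.0
```

```bash
python3 to.py 0.475 0.257 0.05
```

```text
t 6.55 p [0.4697 0.2339 0.1718] xaxis [1.     0.0025 0.0036] z [ 0.004  0.002 -1.   ] F [0.48 0.31 0.56] w 1.6488729111658844e-05
cm in tool: [ 0.49 -2.29 12.19]
```

>>> {"name": "arm_command", "arguments": {
  "targets": [0, 0, 0, 0, -1.5, 0, 0, 0, 0, 0, 0, -2.2, 2, 0, 0, 0, 0, 0, -2.2, 5, 0, 0, 0, 0, 0, -2.2, 8, 0, 0, 0, 0, 0, -2.2, 11, 0, 0, 0, 0, 0, -2.2, 12.2, 0, 0, 0, 0, 1, -2.2, 12.2, 0, 0, 0, 0, 2, -2.2, 12.2, 0]
}}

```text
t: 7.35
ee_pos: [0.4907, 0.254, 0.0502]
eef_rot: [1.0, 0.001, 0.001, -0.001]
contact_force: [0.2, 0.1, -0.7]
width: -0.0002
finger_force: 0.0
```

```bash
python3 to.py 0.533 0.257 0.05 .60 .257 .05
```

```text
t 7.35 p [0.4907 0.254  0.0502] xaxis [1.     0.0026 0.0022] z [ 0.002  0.001 -1.   ] F [ 0.21  0.08 -0.71] w -0.00020420899947893323
cm in tool: [ 4.23 -0.29  0.03]
cm in tool: [10.93 -0.27  0.04]
```

>>> {"name": "arm_command", "arguments": {
  "targets": [0, 0, 0, 1, -0.1, 0, 0, 0, 0, 0, 2, -0.3, 0, 0, 0, 0, 0, 2.8, -0.3, 0, 0, 0, 0, 0, 3.5, -0.3, 0, 0, 0, 0, 0, 4.2, -0.3, 0, 0, 0, 0, 0, 4.9, -0.3, 0, 0, 0, 0, 0, 5.6, -0.3, 0, 0, 0, 0, 0, 6.4, -0.3, 0, 0]
}}

```text
t: 8.15
ee_pos: [0.5526, 0.2567, 0.0488]
eef_rot: [1.0, 0.002, -0.001, 0.0]
contact_force: [-1.8, 0.1, 1.4]
width: 0.0001
finger_force: 1.2
```

>>> {"name": "arm_command", "arguments": {
  "targets": [0, 0, 0, 0.7, 0, 0, 0, 0, 0, 0, 1.4, 0, 0, 0, 0, 0, 0, 2, 0, 0, 0, 0, 0, 0, 2.5, 0, 0, 0, 0, 0, 0, 3, 0, 0, 0, 0, 0, 0, 3.4, 0, 0, 0, 0, 0, 0, 3.7, 0, 0, 0, 0, 0, 0, 3.9, 0, 0, 0]
}}

```text
t: 8.95
ee_pos: [0.5919, 0.2568, 0.0489]
eef_rot: [1.0, 0.001, -0.0, 0.0]
contact_force: [-1.7, 0.6, -0.7]
width: -0.0
finger_force: 1.0
```

>>> {"name": "arm_command", "arguments": {
  "targets": [0, 0, 0, 0.2, 0, 0, 0, 0, 0, 0, 0.4, 0, 0, 0, 0, 0, 0, 0.5, 0, 0, 0, 0, 0, 0, 0.6, 0, 0, 0, 0, 0, 0, 0.7, 0, 0, 0, 0, 0, 0, 0.8, 0, 0, 0, 0, 0, 0, 0.9, 0, 0, 0, 0, 0, 0, 0.9, 0, 0, 0]
}}

```text
t: 9.75
ee_pos: [0.5992, 0.2568, 0.0488]
eef_rot: [1.0, 0.002, -0.001, 0.001]
contact_force: [-6.8, -1.2, 2.5]
width: -0.0001
finger_force: 3.1
```

>>> {"name": "arm_command", "arguments": {
  "targets": [0, 0, 0, 0.1, 0, 0, 0, 0, 0, 0, 0.2, 0, 0, 0, 0, 0, 0, 0.3, 0, 0, 0, 0, 0, 0, 0.4, 0, 0, 0, 0, 0, 0, 0.4, 0, 0, 0, 0, 0, 0, 0.4, 0, 0, 0, 0, 0, 0, 0.4, 0, 0, 0, 0, 0, 0, 0.4, 0, 0, 0]
}}

```text
t: 10.55
ee_pos: [0.5991, 0.2568, 0.0488]
eef_rot: [1.0, 0.002, -0.005, 0.002]
contact_force: [-17.3, -2.4, 10.7]
width: 0.0
finger_force: 8.3
```

Both drawers now press against a hard stop. Back off, lift and check.

>>> {"name": "arm_command", "arguments": {
  "targets": [0, 0, 0, -1, 0, 0, 0, 0, 0, 0, -4, 0, 0, 0, 0, 0, 0, -8, 0, 0, 0, 0, 0, 0, -12, 0, 0, 0, 0, 0, 0, -14, 0, -3, 0, 0, 0, 0, -15, 0, -7, 0, 0, 0, 0, -15, 0, -10, 0, 0, 0, 0, -15, 0, -10, 0]
}}

```text
t: 11.35
ee_pos: [0.4582, 0.2587, 0.154]
eef_rot: [1.0, 0.001, 0.005, -0.002]
contact_force: [0.7, -0.0, 0.3]
width: -0.0002
finger_force: 0.0
```

```bash
python3 to.py; python3 - <<'E'
from h import *
from plant import capture
c=capture("top"); o=np.load("top0.npz"); cv2.imwrite("pics/top1.png",c["pixels"][:,:,::-1])
P=cloud(c); hsv=cv2.cvtColor(c["pixels"],cv2.COLOR_RGB2HSV)
blue=(hsv[...,0]>100)&(hsv[...,0]<125)&(hsv[...,1]>120)&(abs(P[...,2]-.082)<.01)
for y in(.257,.043,-.16):
    q=P[blue&(abs(P[...,1]-y)<.03)&(P[...,0]>.45)&(P[...,0]<.9)]; print(y,q[:,0].min(),q[:,0].max())
br=(hsv[...,0]>10)&(hsv[...,0]<25)&(hsv[...,1]>120); br[:130]=0;br[:,430:]=0;br[:,:170]=0
n,L,st,ce=cv2.connectedComponentsWithStats(br.astype(np.uint8))
for i in range(1,n):
    if st[i,4]>25: print("brass",ce[i].round(),np.round(np.median(P[L==i],0),3))
E
```

```text
t 11.35 p [0.4582 0.2587 0.154 ] xaxis [0.9999 0.003  0.0107] z [ 0.011  0.005 -1.   ] F [ 0.65 -0.02  0.29] w -0.00019996216990729844
0.257 0.6100802546592634 0.836064960345802
0.043 0.5142279255910719 0.8268570207659857
-0.16 0.5889390847330975 0.8185987003348733
brass [257. 192.] [0.723 0.15  0.03 ]
brass [260. 197.] [0.708 0.141 0.026]
brass [256. 255.] [0.562 0.147 0.038]
brass [337. 266.] [ 0.537 -0.059  0.029]
brass [339. 273.] [ 0.521 -0.061  0.028]
```

View pics/top1.png

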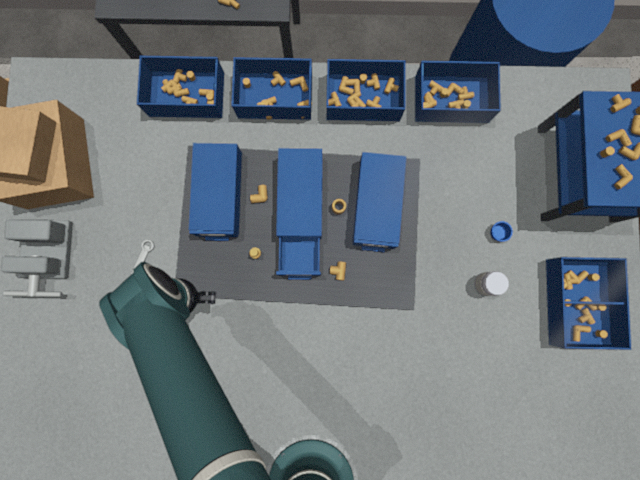

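Both outer drawers are flush with their housings: front edges at about (213,238) and (377,246). The middle one is still open at (298,275), and the visible loose things are where they lay. The arm hides part of the wrench but is well above it.

```bash
python3 -c "
from plant import sign_off
print(sign_off())"
```

```text
the job is handed in; nothing more can be done
None
```

I pushed the nipple drawer and the tee/elbow drawer shut to their stops, left the empty drawer open where it stood, saw no loose thing out of place (the wrench was partly hidden by the arm), and handed the job in at about 11 s; the sign-off returned no verdict.

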